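Slide the battery pack onto the tasting light panel

TASK

Fit the tasting light panel with its battery: take the large black battery pack with the broad foot plate, set it on the open end of the panel's shoe, and slide it under the lips, fully home against the panel, so that the sprung catch snaps up behind it. Leave it there and let go.

Things in the scene. Friction and masses are not known exactly. Their poses are not given: they have to be found in the camera images.
- pack_mid (a point): Centre of the loose black battery pack (0.4 kg), 45 mm above its underside; z up, same either way round. Foot plate 90 (x) x 74 (y) x 8 mm, body on it 60 (x) x 42 (y) mm, 90 mm tall in all, grey grip ribs high on its long sides. Grip across the 42 mm, in the upper half. Not it: the plain block of equal height without foot, and the small pack 50 mm tall.
- shoe_home (a point): Where the pack's centre is when home, foot against the face of the low white-topped panel. x: slide direction into the panel, z up. Fixed aluminium shoe: flat bed 45 mm below this point (10 mm over the table). Channel from 50 mm before it: 82 mm wide, 4 mm play a side; lips 14 to 18 mm above the bed leave a 56 mm slot for the body, so the foot must be slid in along x.
- shoe_entry (a point): Where the pack's centre is when it stands on the open end of the shoe's bed, 135 mm before shoe_home along x, same axes, foot's 90 mm along x. The bed here is 140 mm wide, open above and at the sides, and runs 35 mm further out. From 104 to 50 mm before shoe_home, guides 12 mm tall narrow from about 115 mm apart to the channel.
- catch (a joint): Sprung steel catch, 26 mm wide, mid-bed; m, 0 when up (11 mm above the bed), growing to 0.011 as the foot slides over its ramp and presses it flat (1 to 3 N). The ramp rises from 97 to 51 mm before shoe_home; its upright far face springs up just behind the foot of a pack that is home and stops it sliding back (6 mm play).
Not all that is in view belongs to the job. What is shaped like the part that bears pack_mid but blue or white is not meant.

How it is judged:
On the way:
1. the pack stands or slides on the shoe's bed, in line with it, short of home (x of pack_mid in the frame of shoe_home between -0.19 and -0.02 m and y of pack_mid in the frame of shoe_home between -0.03 and 0.03 m and z of pack_mid in the frame of shoe_home below 0.015 m), for 0.1 s.
At the end, for the whole second after the job is handed in: The pack is upright in the shoe, its centre within 10 mm of shoe_home along each axis and within 10 degrees of the slide direction (either way round), and the catch is up behind it (less than 3 mm down) (x of pack_mid in the frame of shoe_home between -0.01 and 0.01 m and y of pack_mid in the frame of shoe_home between -0.01 and 0.01 m and z of pack_mid in the frame of shoe_home between -0.01 and 0.01 m and angle between the x axis of pack_mid and the x axis of shoe_home, either way round below 0.175 rad and angle between pack_mid's own z axis and vertical below 0.175 rad and value of joint catch below 0.003 m); the robot touches nothing.
It also fails if it takes over 43 s, if anything falls off the work surface, if the arm or the gripper's body presses on something with over 40 N, if the wrist force passes 120 N, or if a joint passes its speed limit or range.

ROBOT

A 6-joint arm with a two-finger parallel gripper is mounted at the origin on the work surface. World frame = base frame: x ahead of the robot, y to its left, z up, the work surface at z = 0. Lengths are in m, angles in rad, forces in N, time in s.
With the tool pointing down it reaches from about 0.275 to 0.725 m from the base axis. Payload 15.9 kg.
Tool frame: the origin (TCP) lies where the fingers leave the gripper's body, on its centre line; the fingertips stand 73 mm ahead of it and the grasp point (between the pads) lies 54 mm ahead of it; z points along the fingers, y is the line along which they close (so a half turn about z gives the same grasp; the last joint's range is limited). The gripper opens to 85 mm and grips with 20 to 120 N. Pads are 22 mm wide; open, the fingers measure 114 mm over their backs; the gripper's body (76 mm by 85 mm) begins 54 mm behind the grasp point. The pads swing forward as they close: fully open they stand 13 mm farther back than shut.
Start: joints at [1.257, 0.213, -0.034, 1.323, 0, 1.571], TCP at [0.154, 0.476, 0.304] pointing down, gripper open.
Joint ranges: [-2.98, 2.98], [-0.74, 1.72], [-1.14, 1.35], [-2.1, 2.04], [-1.57, 1.44], [-3.14, 3.14]. Speed limits (rad/s): [1.89, 1.89, 2.39, 2.57, 3.14, 3.14].

INTERFACE

Orientations are given as a 3x3 rotation matrix whose columns are the frame's x, y, z axes.
In Python, from workcell import bot, eyes gives the robot as it stands.
- The arm moves only by the tool apply_moves, never from a script. Its arguments are lists of equal length, an entry for each row: "translation": the shift along the tool's x, y, z in units of 50 mm (1.0 is 50 mm), a list of three; "twist": the turn about the tool's z in units of 8 degrees (1.0 is 8 degrees). In form: {"translation": [[tx, ty, tz], ...], "twist": [twist, ...]}. A call has 1 to 5 rows; each row shifts and turns the commanded pose from where the row before left it, along the tool's axes as they then stand; what a row does not reach is not made up. A row lasts 1/10 s, in which the tool goes at most 50 mm and 8.59 degrees, less where a joint would pass 70% of its speed; a pose out of reach is approached as far as the arm can. A call is refused whole if a number of a shift passes 1 or a number of a turn 1, either way. A call with a gripper value outside its range is refused whole. "jaw" is the closure in counts, from 0 (fully open) to 255 (shut), set as the call begins (left out, the last holds). The fingers move at their own pace and stop on an object; "grip_force" is the grip in N (left out, the last holds). Time passes only in rows, so rows that do not move let the fingers close. It gives the time, the measured TCP pose, the force, the opening and the grip force at its end, in the units of the state.
- bot.get_state(): the state, without advancing time (a new reading comes with each control period).
- eyes.capture(name): name is "scene" or "top"; returns a dict with "color" (420x560x3 uint8, red, green, blue), "fx", "fy", "cx", "cy" (pixels), "k1" (the pictures are not rectified: a ray, as slopes to the right and down, at radius r is drawn at 1 + k1 r^2 times it, then the intrinsics apply), "cam_to_world" (4x4, takes a point from camera to world coordinates). Camera axes: x right, y down, z forward; pixel columns grow to the right and rows downward; lengths in m; the calibration is good to about 2 mm. A picture is of the moment at which its call begins. There is no depth.
- bot.close_job(): hands the job in; it is judged then, once.
The state is a dict: "time_s": time; "joint_positions": joint angles; "qd": joint speeds; "joint_efforts": joint torques, N m; "eef_pos": TCP position; "ee_rot": TCP orientation; "wrist_force": force on the tool from outside, world axes, zero at the start; "wrist_torque": the same for the moment, N m; "opening": finger opening in m; "finger_force": force on a finger pad.
Only numpy, scipy, OpenCV 4.12 (cv2) and the standard library are available. Lean on these libraries where they do the work, as an engineer would, in place of code of your own. Each camera call takes 0.05 s, during which the arm holds its last target. There are 200 camera calls.

## Working session

There is one attempt and no reset: what is moved stays moved. The work goes in short steps, Python scripts to look and compute and a tool call to move; the robot and the scene stay as the last step left them, time stands still between calls to the robot, and variables do not carry over. Pictures are saved under pics/ and viewed, at most 10 in all, crops included, and the job is handed in when it is done.

Besides the shell and the picture viewer there is one more tool, called after "Emit:" as name(argument=value, ...) on one line, values as JSON. apply_moves: Moves the arm, as the interface text tells. Its arguments: {"type":"object","properties":{"translation":{"type":"array"},"twist":{"type":"array"},"jaw":{"type":"number"},"grip_force":{"type":"number"}},"required":["translation","twist"]}

```bash
mkdir -p pics; ls; python3 - <<'E'
from workcell import bot, eyes
import cv2
for n in("scene","top"):
    c=eyes.capture(n); cv2.imwrite(f"pics/{n}0.png",c["color"][:,:,::-1])
    print(n,[c[k] for k in("fx","fy","cx","cy","k1")]); print(c["cam_to_world"].round(4))
s=bot.get_state(); print(s)
E
```

```text
pics
scene [437.8362187338363, 437.8362187338363, 279.1988527849443, 211.26663103949767, -0.058755986692858225]
[[-0.1073  0.7656 -0.6343  1.225 ]
 [ 0.9942  0.087  -0.0632  0.2093]
 [ 0.0068 -0.6374 -0.7705  0.8126]
 [ 0.      0.      0.      1.    ]]
top [450.98953447270173, 450.98953447270173, 282.1199020876541, 210.49192517937112, 0.04494961133574469]
[[ 0.0069 -0.9701  0.2427  0.3822]
 [-1.     -0.0062  0.0035  0.173 ]
 [-0.0019 -0.2427 -0.9701  1.004 ]
 [ 0.      0.      0.      1.    ]]
{'time_s': 0.1, 'joint_positions': array([ 1.25700117e+00,  2.13298123e-01, -3.49755746e-02,  1.32348511e+00,
        5.36315388e-05,  1.57080477e+00]), 'qd': array([-0.00072542, -0.00105522,  0.00182974,  0.00152386, -0.00164881,
       -0.00073029]), 'joint_efforts': array([ 3.70727255e-03, -6.87242174e+01,  4.87812424e+01,  1.20035655e-02,
        2.08753754e-04, -1.07763449e-05]), 'eef_pos': array([0.15425399, 0.47537601, 0.30347826]), 'ee_rot': array([[-9.51166347e-01,  3.08678571e-01, -3.48103660e-04],
       [ 3.08678762e-01,  9.51165923e-01, -8.98931691e-04],
       [ 5.36233896e-05, -9.62485779e-04, -9.99999535e-01]]), 'wrist_force': array([0.32118591, 0.32280988, 0.56715177]), 'wrist_torque': array([ 0.01401272,  0.00630837, -0.03966948]), 'finger_force': 0.0, 'opening': 0.0852553009929922}
```

View pics/scene0.png

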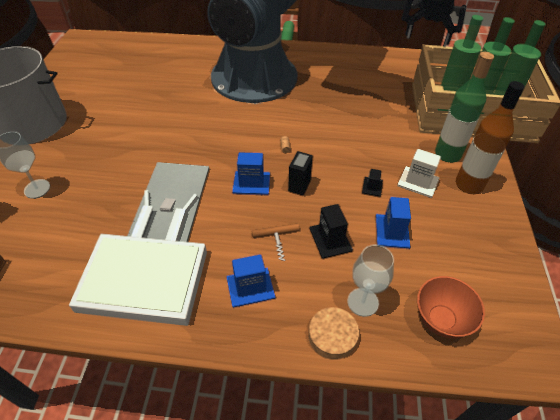

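View pics/top0.png

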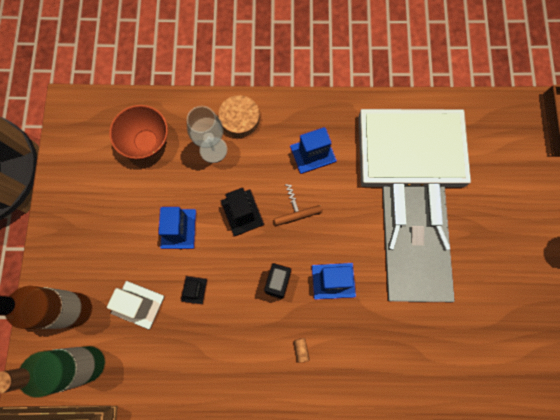

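The black candidates are:
- Footed large pack: scene (331,232), top (241,211).
- Plain block without a foot: scene (300,172), top (278,281).
- Small pack: scene (373,182), top (194,290).

The first one fits, since it is black, tall and has a broad foot plate. I'll confirm it in a crop.

```bash
python3 - <<'E'
import cv2,numpy as np
t=cv2.imread("pics/top0.png")
a=cv2.resize(t[170:250,200:300],None,fx=4,fy=4,interpolation=cv2.INTER_CUBIC)
b=cv2.resize(t[150:310,370:480],None,fx=3.6,fy=3.6,interpolation=cv2.INTER_CUBIC)
o=np.zeros((576,800,3),np.uint8);o[:320,:400]=a;o[:576,402:402+396]=b
cv2.imwrite("pics/c1.png",o)
E
```

```text
(no output)
```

View pics/c1.png

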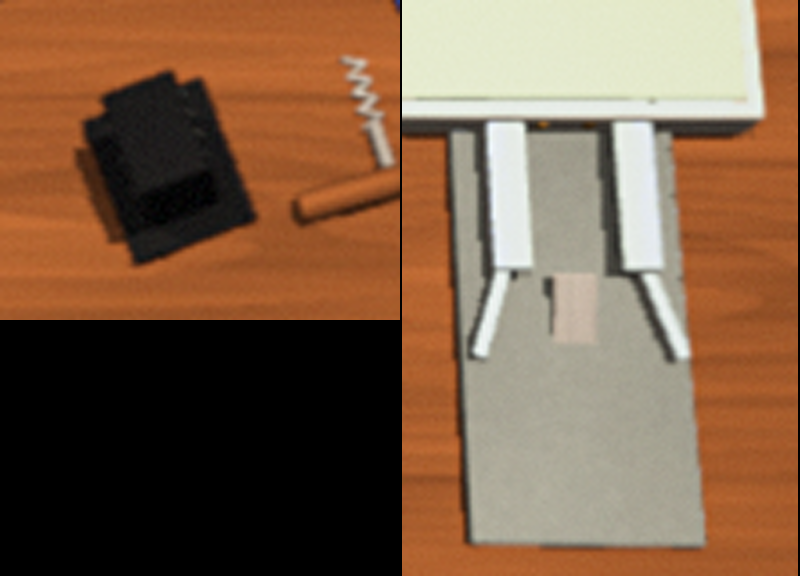

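The crop confirms the target: a black body with grip ribs on a broad foot plate. Foot corners in the top image are about (221,200), (234,236), (264,224) and (251,190). The shoe bed's outer end is at (389,301)–(454,301), and the lips start at about row 224.

```bash
cat > h.py <<'E'
import numpy as np, cv2
from workcell import bot, eyes
def w(c,px,z):
    K=np.array([[c["fx"],0,c["cx"]],[0,c["fy"],c["cy"]],[0,0,1]]);M=c["cam_to_world"]
    # model: drawn = ray*(1+k1 r^2) = OpenCV radial k1
    n=cv2.undistortPoints(np.array(px,float).reshape(-1,1,2),K,np.array([c["k1"],0,0,0.]))[:,0]
    d=np.c_[n,np.ones(len(n))]@M[:3,:3].T
    return M[:3,3]+d*((z-M[2,3])/d[:,2])[:,None]
def p(c,P):
    K=np.array([[c["fx"],0,c["cx"]],[0,c["fy"],c["cy"]],[0,0,1]]);T=np.linalg.inv(c["cam_to_world"])
    return cv2.projectPoints(np.array(P,float),cv2.Rodrigues(T[:3,:3])[0],T[:3,3],K,np.array([c["k1"],0,0,0.]))[0][:,0]
E
python3 - <<'E'
from h import *
c=eyes.capture("top")
np.set_printoptions(precision=4,suppress=True)
f=w(c,[(221.25,200.5),(233.75,235.75),(263.75,224.5),(250.75,190)],.008)
print("foot",f,[np.linalg.norm(f[i]-f[i-1]) for i in range(4)],f.mean(0))
q=lambda L:[((x-402)/3.6+370,y/3.6+150) for x,y in L]
b=w(c,q([(470,543),(704,545),(452,132),(672,132)]),.01);print("bed",b)
l=w(c,q([(530,268),(622,270),(525,123),(613,123),(490,268),(662,270)]),.028);print("lips",l)
g=w(c,q([(555,272),(597,272),(553,343),(597,343)]),.02);print("catch",g)
print("guide ends",w(c,q([(478,357),(683,359)]),.022))
E
```

```text
foot [[0.6541 0.3159 0.008 ]
 [0.5723 0.2847 0.008 ]
 [0.5985 0.2178 0.008 ]
 [0.6796 0.2491 0.008 ]] [np.float64(0.07156351539289958), np.float64(0.087572691884492), np.float64(0.07183539024827489), np.float64(0.08688134886823978)] [0.6261 0.2669 0.008 ]
bed [[ 0.4318 -0.0548  0.01  ]
 [ 0.4323 -0.1933  0.01  ]
 [ 0.6888 -0.0567  0.01  ]
 [ 0.6895 -0.1956  0.01  ]]
lips [[ 0.5964 -0.096   0.028 ]
 [ 0.5956 -0.1517  0.028 ]
 [ 0.6894 -0.0983  0.028 ]
 [ 0.6896 -0.1529  0.028 ]
 [ 0.5963 -0.0716  0.028 ]
 [ 0.5958 -0.1759  0.028 ]]
catch [[ 0.5958 -0.1133  0.02  ]
 [ 0.596  -0.139   0.02  ]
 [ 0.5515 -0.1093  0.02  ]
 [ 0.5517 -0.1359  0.02  ]]
guide ends [[ 0.5421 -0.0628  0.022 ]
 [ 0.542  -0.1862  0.022 ]]
```

The measurements fit: the bed is 139 mm wide, the lip slot 56 mm, the guide start 54 mm before the lips, and the foot about 88 x 72.

- **Home:** about (0.646, -0.125), slide yaw about -0.6°
- **Entry:** about (0.511, -0.124)
- **Pack:** (0.626, 0.267), yaw 21°

I'll move above the pack.

Emit:
apply_moves(translation=[[-0.9, -0.1, 0.1], [-0.9, -0.1, 0.1], [-0.9, -0.1, 0.1], [-0.9, -0.1, 0.1], [-0.9, -0.1, 0.1]], twist=[0, 0, 0, 0, 0], jaw=0)

```text
time_s: 0.65
eef_pos: [0.3621, 0.3812, 0.2786]
ee_rot: [[-0.951, 0.309, -0.0], [0.309, 0.951, -0.0], [0.0, -0.0, -1.0]]
wrist_force: [0.6, 1.3, 0.5]
opening: 0.0856
finger_force: 0.0
```

Emit:
apply_moves(translation=[[-0.9, -0.1, 0.1], [-0.9, -0.1, 0.1], [-0.9, -0.1, 0.1], [-0.9, -0.1, 0.1], [-0.9, -0.1, 0.1]], twist=[0, 0, 0, 0, 0])

```text
time_s: 1.15
eef_pos: [0.5684, 0.2879, 0.2534]
ee_rot: [[-0.951, 0.309, -0.0], [0.309, 0.951, -0.0], [0.0, -0.0, -1.0]]
wrist_force: [0.2, 0.4, -0.0]
opening: 0.0856
finger_force: 0.0
```

Emit:
apply_moves(translation=[[0, 0, 0], [0, 0, 0], [0, 0, 0], [0, 0, 0], [0, 0, 0]], twist=[-0.98, -0.98, -0.98, -0.98, -0.98])

```text
time_s: 1.65
eef_pos: [0.5669, 0.289, 0.2535]
ee_rot: [[-0.93, -0.367, -0.001], [-0.367, 0.93, -0.0], [0.001, -0.0, -1.0]]
wrist_force: [-0.1, -0.4, -0.1]
opening: 0.0852
finger_force: 0.0
```

```bash
python3 - <<'E'
from h import *
def box(x,y,yaw,lx,ly,z0,z1):
    a=np.deg2rad(yaw);R=np.array([[np.cos(a),-np.sin(a)],[np.sin(a),np.cos(a)]])
    q=np.array([(-1,-1),(1,-1),(1,1),(-1,1)])*[lx/2,ly/2]@R.T+[x,y]
    return [np.c_[q,np.full(4,z)] for z in (z0,z1)]
im=[]
for n,(x0,y0,x1,y1) in (("scene",(300,190,380,270)),("top",(205,170,285,250))):
    c=eyes.capture(n);t=cv2.imread(f"pics/{n}0.png");k=5
    t=cv2.resize(t[y0:y1,x0:x1],None,fx=k,fy=k,interpolation=cv2.INTER_CUBIC)
    t=np.clip(t.astype(int)*2,0,255).astype(np.uint8)
    for b,col in ((box(.6261,.2669,21,.09,.074,0,.008),(0,255,0)),(box(.6261,.2669,21,.06,.042,.008,.09),(255,255,0))):
        for q in b: cv2.polylines(t,[((p(c,q)-[x0,y0]+.5)*k).astype(np.int32)],True,col,1)
    im.append(t)
cv2.imwrite("pics/ov.png",np.hstack(im))
E
```

```text
(no output)
```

View pics/ov.png

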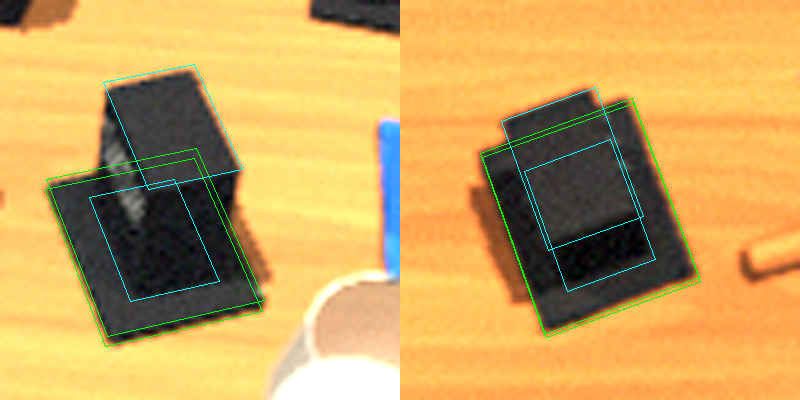

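The overlay outlines match the pack in both views to about 2 mm (top face at crop (172,125), foot corner at (107,343)). I'll centre over it, descend and grip.

Emit:
apply_moves(translation=[[-0.47, -0.43, 0], [-0.47, -0.43, 0.2], [0, 0, 0.6], [0, 0, 0.6], [0, 0, 0.6]], twist=[0.06, 0, 0, 0, 0])

```text
time_s: 2.25
eef_pos: [0.6262, 0.2655, 0.1525]
ee_rot: [[-0.937, -0.349, -0.0], [-0.349, 0.937, -0.0], [0.0, 0.0, -1.0]]
wrist_force: [0.5, 1.3, 0.8]
opening: 0.0849
finger_force: 0.0
```

Emit:
apply_moves(translation=[[0, 0, 0.4], [0, 0, 0.35], [0, 0, 0], [0, 0, 0], [0, 0, 0]], twist=[0, 0, 0, 0, 0])

```text
time_s: 2.75
eef_pos: [0.6268, 0.266, 0.1177]
ee_rot: [[-0.936, -0.353, 0.002], [-0.353, 0.936, 0.001], [-0.002, 0.0, -1.0]]
wrist_force: [1.0, 1.1, 0.7]
opening: 0.0853
finger_force: 0.0
```

Emit:
apply_moves(translation=[[0, 0, 0], [0, 0, 0], [0, 0, 0], [0, 0, 0], [0, 0, 0]], twist=[0, 0, 0, 0, 0], jaw=255, grip_force=50)

```text
time_s: 3.25
eef_pos: [0.6264, 0.2659, 0.117]
ee_rot: [[-0.935, -0.354, 0.001], [-0.354, 0.935, 0.0], [-0.001, -0.0, -1.0]]
wrist_force: [-1.3, 0.4, 5.9]
opening: 0.0418
finger_force: 50.2
```

Emit:
apply_moves(translation=[[0, 0, 0], [0, 0, 0], [0, 0, 0], [0, 0, 0], [0, 0, 0]], twist=[0, 0, 0, 0, 0])

```text
time_s: 3.75
eef_pos: [0.6264, 0.2659, 0.117]
ee_rot: [[-0.935, -0.354, 0.001], [-0.354, 0.935, 0.0], [-0.001, -0.0, -1.0]]
wrist_force: [-2.0, 1.0, 5.9]
opening: 0.0414
finger_force: 50.2
```

Emit:
apply_moves(translation=[[0, 0, -0.3], [0, 0, -0.6], [0, 0, -0.6], [0, 0, -0.6], [0, 0, -0.5]], twist=[0, 0, 0, 0, 0])

```text
time_s: 4.25
eef_pos: [0.6261, 0.2657, 0.2478]
ee_rot: [[-0.935, -0.354, 0.0], [-0.354, 0.935, 0.0], [-0.0, 0.0, -1.0]]
wrist_force: [1.0, 1.1, -4.1]
opening: 0.0414
finger_force: 51.3
```

Emit:
apply_moves(translation=[[0, 0, 0], [0, 0, 0], [0, 0, 0], [0, 0, 0], [0, 0, 0]], twist=[0.54, 0.54, 0.54, 0.54, 0.54])

```text
time_s: 4.75
eef_pos: [0.626, 0.2657, 0.2459]
ee_rot: [[-1.0, 0.018, -0.001], [0.018, 1.0, -0.0], [0.001, -0.0, -1.0]]
wrist_force: [-0.1, 0.3, -3.2]
opening: 0.0413
finger_force: 51.5
```

Emit:
apply_moves(translation=[[0.23, -0.5, 0], [0.23, -0.8, 0], [0.23, -0.8, 0], [0.23, -0.8, 0], [0.23, -0.8, 0]], twist=[0, 0, 0, 0, 0])

```text
time_s: 5.25
eef_pos: [0.5649, 0.0803, 0.2461]
ee_rot: [[-1.0, 0.015, -0.001], [0.015, 1.0, -0.0], [0.001, -0.0, -1.0]]
wrist_force: [0.5, -0.4, -3.6]
opening: 0.0413
finger_force: 51.7
```

Emit:
apply_moves(translation=[[0.23, -0.8, 0], [0.23, -0.8, 0], [0.23, -0.8, 0], [0.23, -0.8, 0], [0.23, -0.8, 0]], twist=[0, 0, 0, 0, 0])

```text
time_s: 5.75
eef_pos: [0.5045, -0.1189, 0.2463]
ee_rot: [[-1.0, 0.015, -0.0], [0.015, 1.0, 0.0], [0.0, 0.0, -1.0]]
wrist_force: [2.3, -0.3, -3.7]
opening: 0.0414
finger_force: 51.7
```

Emit:
apply_moves(translation=[[0, -0.14, 0.3], [0, 0, 0.5], [0, 0, 0.3], [0, 0, 0], [0, 0, 0]], twist=[0, 0, 0, 0, 0])

```text
time_s: 6.25
eef_pos: [0.5053, -0.1244, 0.1917]
ee_rot: [[-1.0, 0.015, -0.0], [0.015, 1.0, 0.0], [0.0, 0.0, -1.0]]
wrist_force: [0.2, 0.8, -2.9]
opening: 0.0417
finger_force: 51.9
```

```bash
python3 - <<'E'
from h import *
t=[]
for n,(x0,y0,x1,y1) in (("scene",(70,130,230,330)),("top",(340,100,500,300))):
    c=eyes.capture(n);i=c["color"][y0:y1,x0:x1,::-1]
    i=cv2.resize(np.ascontiguousarray(i),None,fx=2.5,fy=2.5,interpolation=cv2.INTER_CUBIC);t.append(np.clip(i.astype(int)*1.5,0,255).astype(np.uint8))
cv2.imwrite("pics/n1.png",np.hstack(t)); s=bot.get_state();print(s["eef_pos"],s["ee_rot"])
E
```

```text
[ 0.50578569 -0.1244425   0.19236475] [[-9.99889603e-01  1.48108427e-02  1.19200936e-03]
 [ 1.48105059e-02  9.99890276e-01 -2.90870776e-04]
 [-1.19618661e-03 -2.73184403e-04 -9.99999247e-01]]
```

View pics/n1.png

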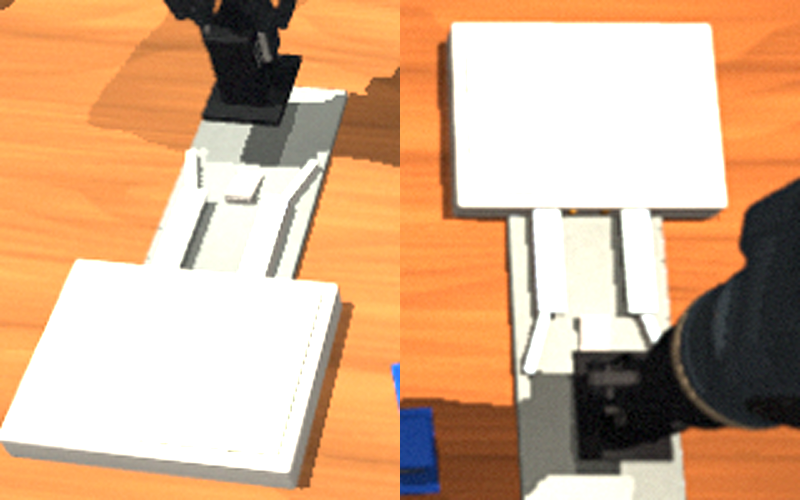

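The pack hangs straight above the bed's open end. In the crop, the foot's front edge runs from (203,120) to (283,125). I'll check that against the model.

```bash
python3 - <<'E'
from h import *
c=eyes.capture("scene")
f=w(c,[(203/2.5+70,118/2.5+130),(283/2.5+70,123/2.5+130),(302/2.5+70,57/2.5+130)],.080);print(f.round(4))
c=eyes.capture("top")
print(w(c,[(574/2.5+340-160,352/2.5+100)],.083).round(4), w(c,[(580/2.5+340-160,456/2.5+100)],.083).round(4))
E
```

```text
[[ 0.5533 -0.1579  0.08  ]
 [ 0.5513 -0.0819  0.08  ]
 [ 0.4619 -0.0855  0.08  ]]
[[ 0.5499 -0.087   0.083 ]] [[ 0.465  -0.0863  0.083 ]]
```

Emit:
apply_moves(translation=[[0.15, 0, 0.3], [0, 0, 0.4], [0, 0, 0.3], [0, 0, 0.15], [0, 0, 0]], twist=[0, 0, 0, 0, 0])

```text
time_s: 6.95
eef_pos: [0.4976, -0.1242, 0.1336]
ee_rot: [[-1.0, 0.015, -0.001], [0.015, 1.0, 0.0], [0.001, 0.0, -1.0]]
wrist_force: [-0.1, -0.7, -3.5]
opening: 0.0415
finger_force: 52.1
```

Emit:
apply_moves(translation=[[0, 0, 0.06], [0, 0, 0.06], [0, 0, 0], [0, 0, 0], [0, 0, 0]], twist=[0, 0, 0, 0, 0])

```text
time_s: 7.45
eef_pos: [0.4979, -0.1244, 0.1281]
ee_rot: [[-1.0, 0.015, 0.0], [0.015, 1.0, -0.0], [-0.0, -0.0, -1.0]]
wrist_force: [1.5, 0.4, -2.9]
opening: 0.0414
finger_force: 52.1
```

Emit:
apply_moves(translation=[[0, 0, 0.03], [0, 0, 0.02], [0, 0, 0], [0, 0, 0]], twist=[0, 0, 0, 0])

```text
time_s: 7.85
eef_pos: [0.498, -0.1243, 0.1269]
ee_rot: [[-1.0, 0.015, 0.001], [0.015, 1.0, -0.0], [-0.001, -0.0, -1.0]]
wrist_force: [-9.8, 5.2, 25.3]
opening: 0.0416
finger_force: 54.7
```

Contact with the bed. I'll ease off slightly, then slide in.

Emit:
apply_moves(translation=[[0, 0, -0.025], [-0.15, 0, 0], [-0.25, 0, 0], [-0.25, 0, 0], [-0.15, 0, 0]], twist=[0, 0, 0, 0, 0])

```text
time_s: 8.35
eef_pos: [0.538, -0.1249, 0.127]
ee_rot: [[-1.0, 0.015, -0.001], [0.015, 1.0, -0.0], [0.001, -0.0, -1.0]]
wrist_force: [-17.8, 1.8, 23.0]
opening: 0.0415
finger_force: 54.2
```

Emit:
apply_moves(translation=[[-0.2, 0, 0], [-0.2, 0, 0], [-0.2, 0, 0], [-0.2, 0, 0], [0, 0, 0]], twist=[0, 0, 0, 0, 0])

```text
time_s: 8.85
eef_pos: [0.5792, -0.1255, 0.127]
ee_rot: [[-1.0, 0.015, 0.001], [0.015, 1.0, -0.0], [-0.001, -0.0, -1.0]]
wrist_force: [0.7, 1.4, 4.2]
opening: 0.0414
finger_force: 52.8
```

Emit:
apply_moves(translation=[[-0.2, 0, 0], [-0.2, 0, 0], [-0.2, 0, 0], [-0.2, 0, 0], [0, 0, 0]], twist=[0, 0, 0, 0, 0])

```text
time_s: 9.35
eef_pos: [0.6191, -0.1262, 0.1269]
ee_rot: [[-1.0, 0.015, 0.001], [0.015, 1.0, -0.0], [-0.001, -0.0, -1.0]]
wrist_force: [3.2, 0.1, 4.3]
opening: 0.0415
finger_force: 51.2
```

Emit:
apply_moves(translation=[[-0.1, 0, 0], [-0.1, 0, 0], [-0.1, 0, 0], [-0.06, 0, 0], [0, 0, 0]], twist=[0, 0, 0, 0, 0])

```text
time_s: 9.85
eef_pos: [0.6361, -0.1264, 0.127]
ee_rot: [[-1.0, 0.015, -0.0], [0.015, 1.0, -0.0], [0.0, -0.0, -1.0]]
wrist_force: [-6.7, 1.3, 9.5]
opening: 0.0416
finger_force: 51.6
```

Emit:
apply_moves(translation=[[-0.06, 0, 0], [-0.04, 0, 0], [-0.04, 0, 0], [0, 0, 0]], twist=[0, 0, 0, 0])

```text
time_s: 10.25
eef_pos: [0.643, -0.1265, 0.1269]
ee_rot: [[-1.0, 0.015, -0.0], [0.015, 1.0, -0.0], [0.0, -0.0, -1.0]]
wrist_force: [-6.9, 0.7, 9.2]
opening: 0.0416
finger_force: 52.1
```

Emit:
apply_moves(translation=[[-0.03, 0, 0], [-0.02, 0, 0], [0, 0, 0]], twist=[0, 0, 0])

```text
time_s: 10.55
eef_pos: [0.6453, -0.1265, 0.1269]
ee_rot: [[-1.0, 0.015, -0.001], [0.015, 1.0, -0.0], [0.001, -0.0, -1.0]]
wrist_force: [-7.1, 1.0, 9.9]
opening: 0.0414
finger_force: 52.1
```

Emit:
apply_moves(translation=[[-0.03, 0, 0], [-0.02, 0, 0], [0, 0, 0]], twist=[0, 0, 0])

```text
time_s: 10.85
eef_pos: [0.6461, -0.1266, 0.1272]
ee_rot: [[-1.0, 0.015, -0.004], [0.015, 1.0, -0.0], [0.004, -0.0, -1.0]]
wrist_force: [-25.3, 1.6, 26.1]
opening: 0.0415
finger_force: 53.9
```

```bash
python3 - <<'E'
from h import *
t=[]
for n,(x0,y0,x1,y1) in (("scene",(120,150,230,260)),("top",(370,140,480,250))):
    c=eyes.capture(n);i=c["color"][y0:y1,x0:x1,::-1]
    i=cv2.resize(np.ascontiguousarray(i),None,fx=3.6,fy=3.6,interpolation=cv2.INTER_CUBIC);t.append(np.clip(i.astype(int)*1.8,0,255).astype(np.uint8))
cv2.imwrite("pics/n2.png",np.hstack(t))
E
```

```text
(no output)
```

View pics/n2.png

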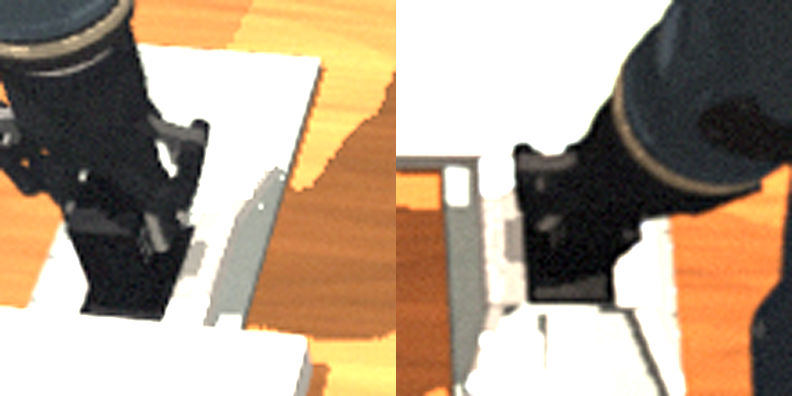

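The force rose to 25 N at x = 0.646, where home was estimated. The crop shows the foot's rear edge under the lips with the catch's side shadow at (545,330) directly behind it. I'll ease off, release and rise.

Emit:
apply_moves(translation=[[0.02, 0, 0], [0, 0, 0], [0, 0, 0], [0, 0, 0], [0, 0, 0]], twist=[0, 0, 0, 0, 0], jaw=0)

```text
time_s: 11.45
eef_pos: [0.647, -0.1265, 0.1265]
ee_rot: [[-1.0, 0.015, 0.0], [0.015, 1.0, 0.0], [-0.0, 0.0, -1.0]]
wrist_force: [-0.1, -0.7, 0.1]
opening: 0.0855
finger_force: 0.0
```

Emit:
apply_moves(translation=[[0, 0, 0], [0, 0, 0], [0, 0, -0.2], [0, 0, -0.4], [0, 0, -0.6]], twist=[0, 0, 0, 0, 0])

```text
time_s: 11.95
eef_pos: [0.6461, -0.1264, 0.1867]
ee_rot: [[-1.0, 0.015, -0.002], [0.015, 1.0, 0.0], [0.002, 0.0, -1.0]]
wrist_force: [-0.0, -0.0, 0.6]
opening: 0.0853
finger_force: 0.0
```

Emit:
apply_moves(translation=[[0, 0, -0.6], [0, 0, -0.8], [0.8, 0, -0.4], [0.8, 0.5, 0], [0.8, 0.5, 0]], twist=[0, 0, 0, 0, 0])

```text
time_s: 12.45
eef_pos: [0.5265, -0.0746, 0.2778]
ee_rot: [[-1.0, 0.016, 0.002], [0.016, 1.0, -0.0], [-0.002, -0.0, -1.0]]
wrist_force: [0.8, 1.6, 0.1]
opening: 0.0856
finger_force: 0.0
```

Emit:
apply_moves(translation=[[0, 0.8, 0], [0, 0.8, 0], [0, 0.8, 0], [0, 0.8, 0], [0, 0, 0]], twist=[0, 0, 0, 0, 0])

```text
time_s: 12.95
eef_pos: [0.5298, 0.0891, 0.2775]
ee_rot: [[-1.0, 0.011, 0.001], [0.011, 1.0, 0.001], [-0.001, 0.001, -1.0]]
wrist_force: [0.2, -0.3, 0.3]
opening: 0.0848
finger_force: 0.0
```

```bash
python3 - <<'E'
from h import *
t=[]
for n,(x0,y0,x1,y1) in (("scene",(120,140,230,250)),("top",(370,140,480,250))):
    c=eyes.capture(n);i=c["color"][y0:y1,x0:x1,::-1]
    t.append(cv2.resize(np.ascontiguousarray(i),None,fx=3.6,fy=3.6,interpolation=cv2.INTER_CUBIC))
cv2.imwrite("pics/n3.png",np.hstack(t))
E
```

```text
(no output)
```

View pics/n3.png

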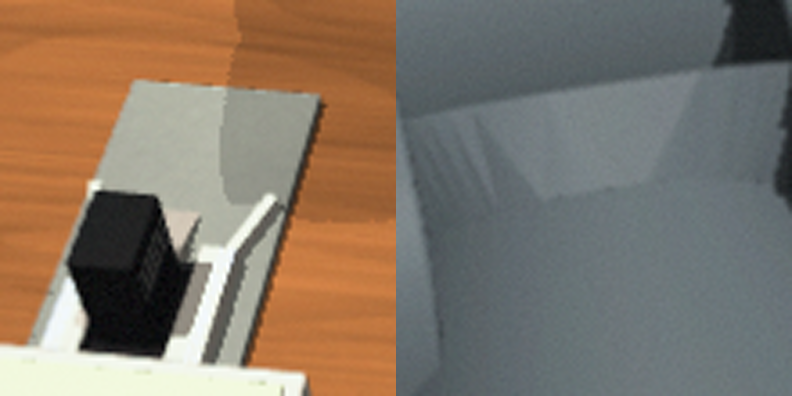

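The scene view shows the pack upright in the shoe and the catch raised behind it at crop (188,230). The arm blocks the top camera, so I'll move it aside for a confirming look.

Emit:
apply_moves(translation=[[0.3, 0.8, 0], [0.3, 0.8, 0], [0.3, 0.8, 0], [0.3, 0.8, 0], [0, 0.8, 0]], twist=[0, 0, 0, 0, 0])

```text
time_s: 13.55
eef_pos: [0.4721, 0.2864, 0.2776]
ee_rot: [[-1.0, 0.016, 0.001], [0.016, 1.0, 0.0], [-0.001, 0.0, -1.0]]
wrist_force: [0.9, -0.9, 0.5]
opening: 0.0857
finger_force: 0.0
```

```bash
python3 - <<'E'
from h import *
c=eyes.capture("top");x0,y0=370,140
t=cv2.resize(np.ascontiguousarray(c["color"][140:260,370:480,::-1]),None,fx=5,fy=5,interpolation=cv2.INTER_CUBIC)
t=np.clip(t.astype(int)*1.3,0,255).astype(np.uint8)
for z in (.1,):
    q=np.array([(.616,-.146),(.676,-.146),(.676,-.104),(.616,-.104)]);q=np.c_[q,np.full(4,z)]
    cv2.polylines(t,[((p(c,q)-[x0,y0]+.5)*5).astype(np.int32)],True,(255,255,0),1)
cv2.imwrite("pics/n4.png",t)
E
```

```text
(no output)
```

View pics/n4.png

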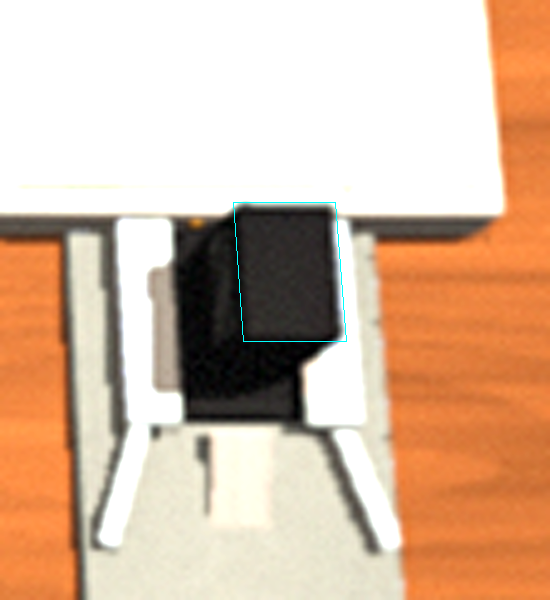

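The pack is home: its top face fits the outline. The foot's rear edge is at row 420, and the raised catch with its shadow begins at row 430, clear of the foot.

```bash
python3 -c "
from workcell import bot
print(bot.close_job())"
```

```text
the job is handed in; nothing more can be done
None
```

The battery pack is fully home in the shoe, with the catch up behind it in the last camera views and the gripper clear; I handed the job in at about 14 s, and the hand-in gave no verdict.

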